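# Turn a sample carrier to the light port and close the heavy hood softly

### The arm

A 6-joint arm with a two-finger parallel gripper is mounted at the origin on a cart in front of the work surface, level with it; the furniture and walls round the work are solid. World frame = base frame: x ahead of the robot, y to its left, z up, the work surface at z = 0. Lengths are in m, angles in rad, forces in N, time in s.
With the tool pointing down it reaches from about 0.275 to 1 m from the base axis. Payload 8.4 kg.
Tool frame: the origin (TCP) lies at the centre of the arm's flange, where the gripper is bolted on; the fingertips stand 173 mm ahead of it and the grasp point (between the pads) lies 155 mm ahead of it; z points along the fingers, y is the line along which they close (so a half turn about z gives the same grasp; the last joint's range is limited). The gripper opens to 85 mm and grips with 20 to 120 N. Pads are 22 mm wide; open, the fingers measure 114 mm over their backs; the gripper's body (76 mm by 85 mm) begins 54 mm behind the grasp point. The pads swing forward as they close: fully open they stand 13 mm farther back than shut.
Start: joints at [-1.349, 0.353, 1.633, -0, 1.155, -0.002], TCP at [0.139, -0.609, 0.405] pointing down, gripper open.
Joint ranges: [-2.63, 2.63], [-0.92, 2.1], [0.06, 2.66], [-1.3, 4.44], [0, 2.69], [-3.02, 3.02]. Speed limits (rad/s): [2.22, 2.22, 2.79, 3.14, 3.14, 3.14].

### API

Orientations are given as [roll, pitch, yaw] about the fixed x, y, z axes, in that order (R = Rz(yaw) Ry(pitch) Rx(roll)).
In Python, from plant import env gives the robot as it stands. The module is installed in compiled form; this text tells all that it offers.
- The arm moves only by the tool servo_tool, never from a script. Its argument "deltas" is a list of rows, each an object with "travel": the shift along the tool's x, y, z scaled (see below), a list of three; "angular": the turn, a rotation vector about the tool's x, y, z scaled (see below), a list of three; "gripper": the closure in counts, from 0 (fully open) to 255 (shut). A call has exactly 10 rows; each row shifts and turns the commanded pose from where the row before left it, along the tool's axes as they then stand; what a row does not reach is not made up. The controller multiplies each number of a shift by 400 mm and each number of a turn by 180 degrees. A row lasts 1/10 s, in which the tool goes at most 50 mm and 8.59 degrees, less where a joint would pass 70% of its speed; a pose out of reach is approached as far as the arm can. A call with a number of a shift or a turn outside -1 to 1 is refused whole. A call with a gripper value outside its range is refused whole. The fingers move at their own pace and stop on an object; "squeeze" is the grip in N (left out, the last holds). Time passes only in rows, so rows that do not move let the fingers close, or fill a call up. It gives the time, the measured TCP pose, the force, the opening and the grip force at its end, in the units of the state.
- env.get_obs(): the state, without advancing time (a new reading comes with each control period).
- env.read_camera(name): name is "scene" or "side" or "wrist"; returns a dict with "pixels" (400x640x3 uint8, red, green, blue), "fovy" (degrees; the focal length in pixels is half the picture's height over the tangent of half this angle, whatever the lens; pixels are square), "cx", "cy" (the principal point, pixels), "dist" ([k1, k2, p1, p2, k3] as OpenCV has them; the pictures are not rectified), "R" (3x3) and "t" (3): a world point X has camera coordinates R X + t. Camera axes: x right, y down, z forward; pixel columns grow to the right and rows downward; lengths in m; the calibration is good to about 2 mm. A picture is of the moment at which its call begins. There is no depth.
- env.hand_in(): hands the job in; it is judged then, once.
The state is a dict: "t": time; "q": joint angles; "joint_vel": joint speeds; "joint_efforts": joint torques, N m; "eef_pos": TCP position; "tcp_rot": TCP orientation; "ft_force": force on the tool from outside, world axes, zero at the start; "torque": the same for the moment, N m; "finger_gap": opening from 0.0 (shut) to 1.0 (fully open); "grasp_force": force on a finger pad.
Only numpy, scipy, OpenCV 4.12 (cv2) and the standard library are available. Lean on these libraries where they do the work, as an engineer would, in place of code of your own. Each camera call takes 0.05 s, during which the arm holds its last target. There are 200 camera calls.

### The job

Lift the metal sample carrier out of its two-cheeked dock, set it down upright on the clear bench, and take it again by its other two sides so that it can go down between the two cheeks of the open sample chamber, standing flat with its window facing and centred on the light port in the rear cheek. Then lower the chamber's heavy hood by pushing it over and down, gently and without a slam, until it is fully shut. Leave the vials, tape roll, reagent bottle and mug where they stand.

Things in the scene. Friction and masses are not known exactly. Their poses are not given: they have to be found in the camera images.
- carrier: Sample carrier: loose aluminium block, 40 mm along x, 36 mm along y, 45 mm high, 0.15 kg. Origin: centre of its underside, z up. Its +x face carries the dark window; a 3 mm high dark pointer nib lies on top next to that face. It starts in the dock with its window to the robot; the dock's cheeks cover its y faces, so there only its x faces can be gripped, about 25 mm above its underside.
- window (a point): Centre of the carrier's window: on its +x face, 22 mm above its underside.
- dock: Storage dock: fixed grey plastic, on the left. Origin at the centre of its underside on the bench; base 76 x 76 mm, 12 mm thick, on which the carrier stands; two upright cheeks along its x, 44 mm long, 10 mm thick, at its +y and -y sides, 41 mm apart inside, tops 62 mm above the bench (5 mm above the carrier's body). Open to its +x and -x.
- chamber: Sample chamber: fixed white deck, 200 mm in x, 190 mm in y, top 30 mm above the bench. Origin: deck centre at bench level; +x points away from the robot to the hinge. Two dark cheeks stand on it, 44 mm wide in y, 50 mm high: the rear one (+x) has the light port. They are 44 mm apart in x, flared at the top, open at the y sides: the carrier goes in held by its y faces, window to +x.
- nest (a point): Centre of the nest on the deck's top, midway between the two cheeks: the carrier's underside centre belongs here, its x axis along the chamber's x. Axes as the chamber's.
- port (a point): Centre of the round light port on the inner face of the rear cheek, 22 mm above the deck and 22 mm to +x of the nest.
- hood_hinge (a point): Middle of the hood's hinge line, 85 mm to +x of the nest, 32 mm above the bench; the hinge axis is the chamber's y. This frame turns with the hood; shut, its axes are as the chamber's. The hood is a hollow black box without a handle: 170 mm from hinge to front, 166 mm wide, outside of its top panel 74 mm above the hinge line, 0.7 kg.
- hood_rib (a point): Top middle of the round rubber rib (100 mm long along y, 8 mm wide, 5 mm proud) on the outside of the hood's top panel, along its front edge; in the hood_hinge frame at x = -164, z = +79 mm. Push the panel just hingeward of the rib: first towards the robot from behind the raised hood, then over and down; 4 to 9 N is enough.
- hood (a joint): Hood angle, rad: 0 shut, up to 1.75 open; starts at 1.5 to 1.65, standing up behind the nest, hollow side to the robot, top panel facing away. The hinge is stiff: the hood stays where it is left and must be pushed all the way. Turning faster than 0.8 rad/s (13 cm/s at the rib) within the last 0.3 rad counts as a slam. Fully shut: below 0.03.
- vial_a: Bystander: small capped vial, 27 mm wide, 58 mm high; origin under its centre.
- vial_b: Bystander: small capped vial, 27 mm wide, 58 mm high; origin under its centre.
- tape_roll: Bystander: small roll of tape lying flat, 53 mm wide, 19 mm high; origin under its centre.
- reagent: Bystander: white reagent bottle, 50 mm wide, 100 mm high; origin under its centre.
- mug: Bystander: white mug, 77 mm wide with a handle, 92 mm high, on the right; origin under its centre.
Things that resemble listed ones, but are neither listed nor needed, are in the scene too. There is more than one size of the carrier; the one meant has the size given above.

How it is judged:
On the way, in this order (a step that is already met when the one before it is completed fails the run):
1. the carrier stands upright on the bench, let go, outside the dock and the chamber (height (world z) of carrier below 0.008 m and angle between carrier's own z axis and vertical below 0.1 rad and contact force between carrier and the fingers below 0.1 N and linear speed of carrier below 0.02 m/s and horizontal distance between carrier and dock above 0.055 m), for 0.2 s.
2. the carrier stands in the nest with its window at the port, let go, the hood still open (horizontal distance between window and port below 0.01 m and horizontal distance between carrier and nest below 0.008 m and z of carrier in the frame of nest below 0.004 m and angle between carrier's own z axis and vertical below 0.08 rad and contact force between carrier and the fingers below 0.1 N and value of joint hood above 1.2 rad), for 0.2 s.
At the end, for the whole second after the job is handed in: the hood is fully shut (below 0.03 rad) and under it the carrier stands flat at rest in the nest (within 8 mm of its centre, underside within 4 mm of the deck), upright within 0.08 rad, its window within 10 mm (horizontally) of the light port (horizontal distance between window and port below 0.01 m and horizontal distance between carrier and nest below 0.008 m and z of carrier in the frame of nest below 0.004 m and angle between carrier's own z axis and vertical below 0.08 rad and value of joint hood below 0.03 rad and linear speed of carrier below 0.02 m/s); the robot touches nothing.
It fails at once if the hood is slammed: it turns shut faster than 0.8 rad/s within the last 0.3 rad (value of joint hood below 0.3 rad and velocity of joint hood below -0.8 rad/s).
It fails at once if a vial, the tape roll, the reagent bottle or the mug is moved more than 30 mm (distance of any of vial_a, vial_b, tape_roll, reagent, mug from where it was at the start of the episode above 0.03 m).
It also fails if it takes over 72 s, if anything falls off the work surface, if the arm or the gripper's body presses on something with over 40 N, if the wrist force passes 120 N, or if a joint passes its speed limit or range.

## Working session

There is one attempt and no reset: what is moved stays moved. The work goes in short steps, Python scripts to look and compute and a tool call to move; the robot and the scene stay as the last step left them, time stands still between calls to the robot, and variables do not carry over. Pictures are saved under pics/ and viewed, at most 10 in all, crops included, and the job is handed in when it is done.

Besides the shell and the picture viewer there is one more tool, called after "Request:" as name(argument=value, ...) on one line, values as JSON. servo_tool: Moves the arm, as the interface text tells. Shifts and turns lie within -1 to 1; 1 stands for 400 mm of shift or 180 degrees of turn. Its arguments: {"type":"object","properties":{"deltas":{"type":"array"},"squeeze":{"type":"number"}},"required":["deltas"]}

```bash
mkdir -p pics; cat > h.py <<'E'
import numpy as np, cv2
from plant import env
def K(c):
    f=200/np.tan(np.radians(c['fovy'])/2); return np.array([[f,0,c['cx']],[0,f,c['cy']],[0,0,1.]])
def ray(c,uv):
    p=cv2.undistortPoints(np.array(uv,float).reshape(-1,1,2),K(c),np.array(c['dist'],float)).reshape(-1,2)
    R=np.array(c['R']);t=np.array(c['t'])
    return -R.T@t,(R.T@np.c_[p,np.ones(len(p))].T).T
def plane(c,uv,z):
    o,d=ray(c,uv); return o+d*((z-o[2])/d[:,2])[:,None]
def proj(c,X):
    R=np.array(c['R']); return cv2.projectPoints(np.array(X,float).reshape(-1,1,3),cv2.Rodrigues(R)[0],np.array(c['t'],float),K(c),np.array(c['dist'],float))[0].reshape(-1,2)
def snap(n,f=None):
    c=env.read_camera(n)
    if f: cv2.imwrite('pics/'+f+'.png',c['pixels'][:,:,::-1]); 
    return c
def save(c,f):
    import pickle; pickle.dump(c,open(f+'.pkl','wb'))
def load(f):
    import pickle; return pickle.load(open(f+'.pkl','rb'))
E
python3 - <<'E'
from h import *
for n in ['scene','side']:
    c=snap(n,n+'0'); save(c,n+'0'); print(n,c['fovy'],c['dist'],(-np.array(c['R']).T@c['t']).round(3))
o=env.get_obs(); print(o)
E
```

```text
scene 51.928831465946 [0.00351282 0.         0.         0.         0.        ] [-0.353  0.999  0.678]
side 47.08774822249421 [-0.09283109  0.          0.          0.          0.        ] [-0.159  1.044  0.564]
{'t': 0.1, 'q': array([-1.34940947e+00,  3.53597737e-01,  1.63404675e+00, -4.22630120e-05,
        1.15521719e+00, -2.40090294e-03]), 'joint_vel': array([-0.0011061 , -0.00204564, -0.00269107, -0.00158994,  0.00048783,
       -0.00044082]), 'joint_efforts': array([-1.57304721e-04, -6.06356335e+01, -3.42820930e+01,  7.34398782e-05,
        4.01540179e-03, -3.66912593e-05]), 'eef_pos': array([ 0.13865049, -0.60921479,  0.40403042]), 'tcp_rot': array([-3.14032354e+00,  3.55971074e-05,  2.23804869e-01]), 'ft_force': array([ 0.02724893, -0.02410841, -0.34872228]), 'torque': array([-0.06891811, -0.03556522, -0.00564937]), 'grasp_force': 0.0, 'finger_gap': 1.0026242203692664}
```

View pics/scene0.png

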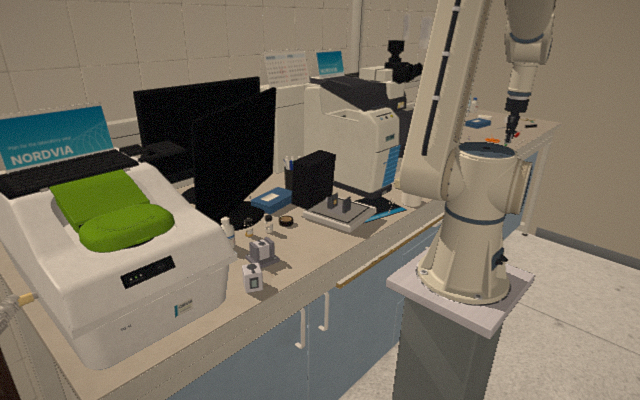

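View pics/side0.png

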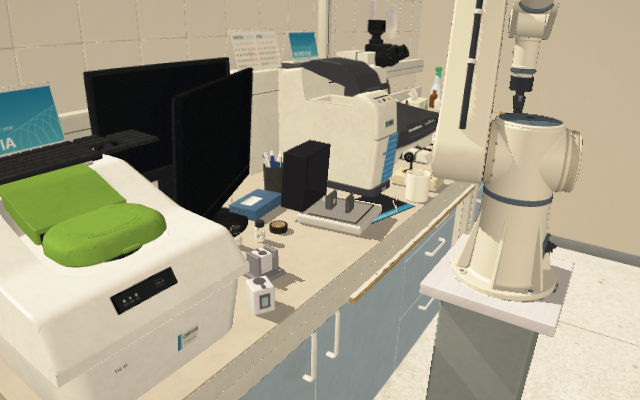

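The scene view shows a loose decoy block at about (252,278), the dock with the carrier at (261,247), the deck at (340,215), the hood at (313,180), vials at (248,226) and (268,222), tape at (286,221) and the mug at (408,195). The side view shows the same items: dock (262,262), decoy (262,295), deck (338,215).

```bash
python3 - <<'E'
from h import *
a=load('scene0');b=load('side0')
print('nib/top dock',plane(a,[[262,240]],.057),plane(b,[[262,251]],.057))
print('decoy top',plane(a,[[252,268]],.045),plane(b,[[262,283]],.045))
print('deck corners left,front,right,?',plane(a,[[304,214],[345,231],[376,210]],.03).round(3),plane(b,[[298,222],[350,231],[382,207]],.03).round(3))
print('tape,vialA,vialB,mug',plane(a,[[286,221],[268,232],[249,234],[228,250],[408,205]],.0).round(3))
im=np.vstack([cv2.resize(c['pixels'][y:y+100,200:420],None,fx=3,fy=3,interpolation=cv2.INTER_CUBIC) for c,y in((a,180),(b,190))])
cv2.imwrite('pics/crop.png',im[:,:,::-1]); print(im.shape)
w=snap('wrist'); save(w,'w0'); R=np.array(w['R']); o=env.get_obs()
from scipy.spatial.transform import Rotation as Ro
T=Ro.from_euler('xyz',o['tcp_rot']).as_matrix(); print('cam in tool',T.T@(-R.T@w['t']-o['eef_pos']),(T.T@R.T).round(3),w['fovy'],w['dist'])
E
```

```text
nib/top dock [[0.47887961 0.32962595 0.057     ]] [[0.46638581 0.33666013 0.057     ]]
decoy top [[0.39994592 0.43136364 0.045     ]] [[0.39007611 0.42652467 0.045     ]]
deck corners left,front,right,? [[ 0.549  0.082  0.03 ]
 [ 0.369  0.075  0.03 ]
 [ 0.388 -0.124  0.03 ]] [[ 0.529  0.112  0.03 ]
 [ 0.383  0.076  0.03 ]
 [ 0.389 -0.125  0.03 ]]
tape,vialA,vialB,mug [[ 0.597  0.123  0.   ]
 [ 0.582  0.22   0.   ]
 [ 0.616  0.273  0.   ]
 [ 0.583  0.381  0.   ]
 [ 0.36  -0.301  0.   ]]
(600, 660, 3)
cam in tool [0.07214825 0.00214174 0.03022877] [[-0.    -0.96  -0.281]
 [ 1.    -0.    -0.   ]
 [-0.    -0.281  0.96 ]] 63.26841233726906 [-0.05841775  0.          0.          0.          0.        ]
```

View pics/crop.png

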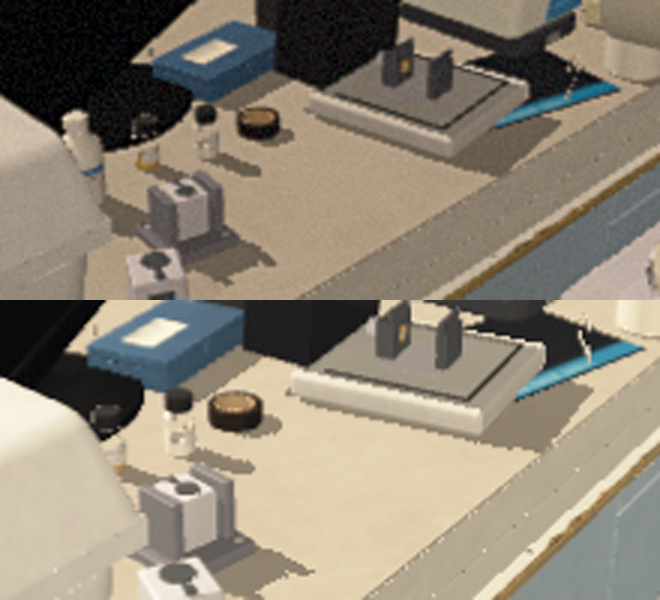

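Both crops show the dock, carrier and deck clearly. The tall white analyzer stands right behind the mug, so I'll check how close it is before swinging the arm past.

```bash
python3 - <<'E'
from h import *
a=load('scene0');b=load('side0')
print('analyzer bottom corners',plane(a,[[308,172],[377,196],[398,180]],0).round(3),plane(b,[[380,194],[398,180]],0).round(3))
oa,da=ray(a,[[388,117],[377,196],[313,152]]);ob,db=ray(b,[[379,113],[380,194],[313,142]])
for i in range(3):
    s=np.linalg.lstsq(np.c_[da[i],-db[i]],ob-oa,rcond=None)[0]; print(oa+da[i]*s[0],ob+db[i]*s[1])
E
```

```text
analyzer bottom corners [[ 0.881 -0.281  0.   ]
 [ 0.496 -0.286  0.   ]
 [ 0.531 -0.496  0.   ]] [[ 0.477 -0.29   0.   ]
 [ 0.489 -0.461  0.   ]]
[ 0.62660539 -0.51722385  0.26318587] [ 0.61295249 -0.51615512  0.22698847]
[ 0.43604102 -0.19551629  0.04747879] [ 0.43196429 -0.19442509  0.04030219]
[0.50643625 0.08531659 0.26797951] [0.50085972 0.08501571 0.25694509]
```

Request:
servo_tool(deltas=[{"travel": [0.065, -0.05, -0.005], "angular": [0, 0, -0.016], "gripper": 0}, {"travel": [0.065, -0.05, -0.005], "angular": [0, 0, -0.016], "gripper": 0}, {"travel": [0.065, -0.05, -0.005], "angular": [0, 0, -0.016], "gripper": 0}, {"travel": [0.065, -0.05, -0.005], "angular": [0, 0, -0.016], "gripper": 0}, {"travel": [0.065, -0.05, -0.005], "angular": [0, 0, -0.016], "gripper": 0}, {"travel": [0.065, -0.05, -0.005], "angular": [0, 0, -0.016], "gripper": 0}, {"travel": [0.065, -0.05, -0.005], "angular": [0, 0, -0.016], "gripper": 0}, {"travel": [0.065, -0.05, -0.005], "angular": [0, 0, -0.016], "gripper": 0}, {"travel": [0.065, -0.05, -0.005], "angular": [0, 0, -0.016], "gripper": 0}, {"travel": [0.065, -0.05, -0.005], "angular": [0, 0, -0.016], "gripper": 0}], squeeze=40)

```text
t: 1.15
eef_pos: [0.2845, -0.318, 0.4247]
tcp_rot: [-3.142, -0.0, 0.728]
ft_force: [0.5, 0.3, 0.3]
finger_gap: 0.998
grasp_force: 0.0
```

Request:
servo_tool(deltas=[{"travel": [0.09, -0.004, -0.005], "angular": [0, 0, -0.027], "gripper": 0}, {"travel": [0.09, -0.004, -0.005], "angular": [0, 0, -0.027], "gripper": 0}, {"travel": [0.09, -0.004, -0.005], "angular": [0, 0, -0.027], "gripper": 0}, {"travel": [0.09, -0.004, -0.005], "angular": [0, 0, -0.027], "gripper": 0}, {"travel": [0.09, -0.004, -0.005], "angular": [0, 0, -0.027], "gripper": 0}, {"travel": [0.09, -0.004, -0.005], "angular": [0, 0, -0.027], "gripper": 0}, {"travel": [0.09, -0.004, -0.005], "angular": [0, 0, -0.027], "gripper": 0}, {"travel": [0.09, -0.004, -0.005], "angular": [0, 0, -0.027], "gripper": 0}, {"travel": [0.09, -0.004, -0.005], "angular": [0, 0, -0.027], "gripper": 0}, {"travel": [0.09, -0.004, -0.005], "angular": [0, 0, -0.027], "gripper": 0}])

```text
t: 2.15
eef_pos: [0.4264, 0.0018, 0.4447]
tcp_rot: [3.141, 0.0, 1.578]
ft_force: [0.7, 0.7, 0.1]
finger_gap: 1.001
grasp_force: 0.0
```

```bash
python3 - <<'E'
from h import *
c=snap('wrist','w1'); save(c,'w1'); o=env.get_obs(); print(o['t'],o['q'].round(3),o['eef_pos'],o['tcp_rot'])
E
```

```text
2.2 [ 0.007 -0.009  1.983  0.003  1.167 -0.007] [0.42641265 0.00517564 0.44501041] [ 3.14116547e+00 -2.86464972e-03  1.58373643e+00]
```

View pics/w1.png

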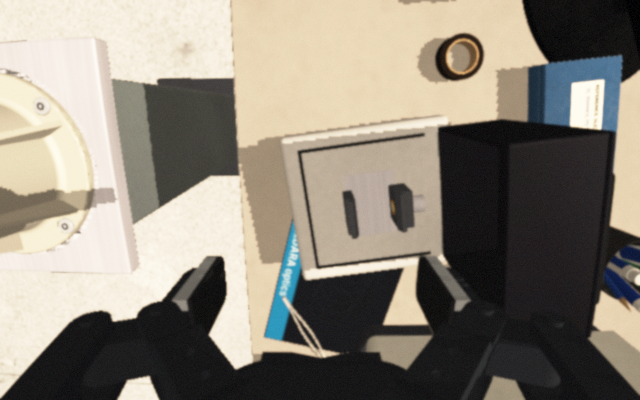

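Wrist view: the deck's front edge runs from (284,140) to (305,278), the cheeks are at about (350,214) and (401,207), and the hood stands on the right from (440,125) to (612,340). The tape is at (460,58).

```bash
python3 - <<'E'
from h import *
c=load('w1')
P=plane(c,[[284,140],[305,278],[445,119],[438,262]],.03); print(P.round(3))
print('front edge len',np.linalg.norm(P[0,:2]-P[1,:2])); d=P[0]-P[1]; print('yaw',np.arctan2(-d[0],d[1]))
y=np.arctan2(-d[0],d[1]);n=np.array([np.cos(y),np.sin(y)]); print('centre', (P[0]+P[1])[:2]/2+.1*n)
print('tape',plane(c,[[460,58]],.015))
# cheek dark blobs
g=cv2.cvtColor(c['pixels'],cv2.COLOR_RGB2GRAY)[170:250,325:425]; m=(g<75).astype(np.uint8)
nn,l,s,ce=cv2.connectedComponentsWithStats(m)
for i in range(1,nn):
    if s[i,4]>60:
        ys,xs=np.where(l==i); r=cv2.minAreaRect(np.c_[xs+325,ys+170].astype(np.float32)); print(s[i],r); b=cv2.boxPoints(r); print(b.round(0).tolist()); print(plane(c,b,.08).round(3).tolist()); print(plane(c,b,.03).round(3).tolist())
E
```

```text
[[ 0.384  0.035  0.03 ]
 [ 0.408 -0.146  0.03 ]
 [ 0.571  0.061  0.03 ]
 [ 0.583 -0.122  0.03 ]]
front edge len 0.1821780877255898
yaw 0.12865206124420434
centre [ 0.4950335 -0.0428024]
tape [[0.58786655 0.12985557 0.015     ]]
[ 64  14  24  47 834] ((401.18389892578125, 207.1144256591797), (46.26021194458008, 21.65740203857422), 85.03025817871094)
[[388.0, 185.0], [410.0, 183.0], [414.0, 229.0], [392.0, 231.0]]
[[0.499, -0.007, 0.08], [0.522, -0.005, 0.08], [0.531, -0.057, 0.08], [0.507, -0.059, 0.08]]
[[0.51, -0.019, 0.03], [0.536, -0.016, 0.03], [0.547, -0.076, 0.03], [0.519, -0.079, 0.03]]
[ 19  21  14  47 409] ((350.5769348144531, 214.11538696289062), (46.51302719116211, 9.550674438476562), 82.87498474121094)
[[343.0, 192.0], [352.0, 190.0], [358.0, 237.0], [349.0, 238.0]]
[[0.451, -0.014, 0.08], [0.461, -0.013, 0.08], [0.47, -0.066, 0.08], [0.459, -0.067, 0.08]]
[[0.455, -0.027, 0.03], [0.466, -0.026, 0.03], [0.476, -0.086, 0.03], [0.464, -0.088, 0.03]]
```

Request:
servo_tool(deltas=[{"travel": [0.098, 0.01, 0.02], "angular": [0, 0, 0], "gripper": 0}, {"travel": [0.098, 0.01, 0.02], "angular": [0, 0, 0], "gripper": 0}, {"travel": [0.098, 0.01, 0.02], "angular": [0, 0, 0], "gripper": 0}, {"travel": [0.098, 0.01, 0.02], "angular": [0, 0, 0], "gripper": 0}, {"travel": [0.098, 0.01, 0.02], "angular": [0, 0, 0], "gripper": 0}, {"travel": [0.098, 0.01, 0.02], "angular": [0, 0, 0], "gripper": 0}, {"travel": [0.098, 0.01, 0.02], "angular": [0, 0, 0], "gripper": 0}, {"travel": [0.098, 0.01, 0.02], "angular": [0, 0, 0], "gripper": 0}, {"travel": [0, 0, 0], "angular": [0, 0, 0], "gripper": 0}, {"travel": [0, 0, 0], "angular": [0, 0, 0], "gripper": 0}])

```text
t: 3.2
eef_pos: [0.4568, 0.3145, 0.38]
tcp_rot: [-3.14, 0.001, 1.576]
ft_force: [0.2, 0.0, -0.0]
finger_gap: 1.002
grasp_force: 0.0
```

```bash
python3 - <<'E'
from h import *
c=snap('wrist'); save(c,'w2'); o=env.get_obs(); print(o['t'],o['q'].round(3),o['eef_pos'],o['tcp_rot'])
im=c['pixels'][20:320,150:550]; cv2.imwrite('pics/w2.png',cv2.resize(im,None,fx=2,fy=2,interpolation=cv2.INTER_CUBIC)[:,:,::-1])
E
```

```text
3.25 [ 0.599  0.27   1.81  -0.     1.063  0.595] [0.45684123 0.31367815 0.38028275] [-3.14062061e+00  1.00169595e-03  1.57529034e+00]
```

View pics/w2.png

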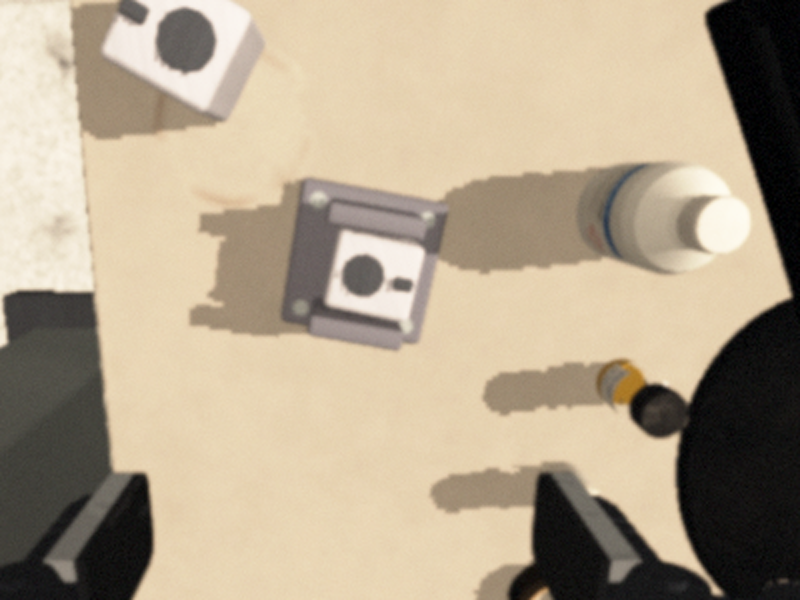

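In this 2x crop (origin 150,20), the docked block's top is centred at (376,277) with the nib at (402,284), on the far side from the robot. The loose block at (185,40) is nearer the camera or larger, so I'll measure both.

```bash
python3 - <<'E'
from h import *
c=load('w2')
f=lambda L:[[x/2+150,y/2+20] for x,y in L]
for n,L,z in [('docked top TL,TR,BR,BL',[[341,231],[425,243],[411,319],[326,306]],.057),('loose top B',[[104,52],[208,115],[252,38]],.045),('loose z.06',[[104,52],[208,115],[252,38]],.06),
 ('base TL TR BR BL',[[303,179],[446,205],[418,347],[282,318]],.012),('cheek+y top',[[333,203],[428,219],[424,238],[329,222]],.062),('cheek-y',[[314,317],[402,333],[400,348],[310,334]],.062)]:
    P=plane(c,f(L),z); print(n,P[:,:2].round(4).tolist(),'edges',np.linalg.norm(np.diff(P,axis=0),axis=1).round(4),'ctr',((P[0]+P[2])/2)[:2].round(4),'yaw',np.arctan2(*(P[1]-P[0])[[1,0]]).round(3))
print('nib',plane(c,f([[402,284]]),.059), 'reagent top',plane(c,f([[723,223]]),.1),'vial',plane(c,f([[660,410]]),.058))
hsv=cv2.cvtColor(c['pixels'],cv2.COLOR_RGB2HSV)
g=cv2.cvtColor(c['pixels'],cv2.COLOR_RGB2GRAY);print(g[150,325],g[165,325],g[170,350])
E
```

```text
docked top TL,TR,BR,BL [[0.457, 0.3598], [0.4945, 0.3548], [0.4894, 0.3201], [0.4503, 0.3259]] edges [0.0379 0.0351 0.0396] ctr [0.4732 0.34  ] yaw -0.133
loose top B [[0.3529, 0.4364], [0.3976, 0.4097], [0.4181, 0.4415]] edges [0.0521 0.0378] ctr [0.3855 0.4389] yaw -0.538
loose z.06 [[0.3581, 0.4338], [0.4006, 0.4084], [0.42, 0.4386]] edges [0.0495 0.0359] ctr [0.3891 0.4362] yaw -0.538
base TL TR BR BL [[0.4377, 0.3819], [0.5101, 0.3696], [0.4986, 0.2949], [0.4258, 0.3105]] edges [0.0735 0.0755 0.0745] ctr [0.4681 0.3384] yaw -0.168
cheek+y top [[0.4535, 0.3722], [0.4948, 0.3657], [0.4934, 0.3575], [0.4518, 0.3641]] edges [0.0418 0.0083 0.0421] ctr [0.4734 0.3648] yaw -0.156
cheek-y [[0.445, 0.3218], [0.485, 0.3146], [0.4843, 0.3076], [0.4431, 0.3139]] edges [0.0407 0.0071 0.0417] ctr [0.4647 0.3147] yaw -0.178
nib [[0.48461751 0.33661663 0.059     ]] reagent top [[0.60415066 0.36825861 0.1       ]] vial [[0.61208258 0.27625792 0.058     ]]
124 123 241
```

The docked top measures 39 x 35 mm, so that is the right block (the loose one is about 50 mm long). Its nib is on +x, away from the robot, and I'll verify that at the regrasp. Dock yaw is about -0.16 and the carrier is at (0.472, 0.340). I'll go down with the fingers along the dock's x.

Request:
servo_tool(deltas=[{"travel": [0.032, 0.019, 0], "angular": [0, 0, 0.026], "gripper": 0}, {"travel": [0.032, 0.019, 0], "angular": [0, 0, 0.026], "gripper": 0}, {"travel": [0, 0, 0.078], "angular": [0, 0, 0], "gripper": 0}, {"travel": [0, 0, 0.078], "angular": [0, 0, 0], "gripper": 0}, {"travel": [0, 0, 0.078], "angular": [0, 0, 0], "gripper": 0}, {"travel": [0, 0, 0.078], "angular": [0, 0, 0], "gripper": 0}, {"travel": [0, 0, 0.078], "angular": [0, 0, 0], "gripper": 0}, {"travel": [0, 0, 0.078], "angular": [0, 0, 0], "gripper": 0}, {"travel": [0, 0, 0], "angular": [0, 0, 0], "gripper": 0}, {"travel": [0, 0, 0], "angular": [0, 0, 0], "gripper": 0}])

```text
t: 4.25
eef_pos: [0.4735, 0.3382, 0.1941]
tcp_rot: [-3.141, 0.001, 1.41]
ft_force: [0.3, 0.0, -0.1]
finger_gap: 0.996
grasp_force: 0.0
```

```bash
python3 - <<'E'
from h import *
c=snap('wrist','w3'); save(c,'w3'); o=env.get_obs(); print(o['t'],o['eef_pos'],o['tcp_rot'],o['ft_force'])
E
```

```text
4.3 [0.47394882 0.33867969 0.19495693] [ 3.14062116e+00 -8.80436298e-04  1.41042629e+00] [-0.43657115 -0.04712757 -0.21952559]
```

View pics/w3.png

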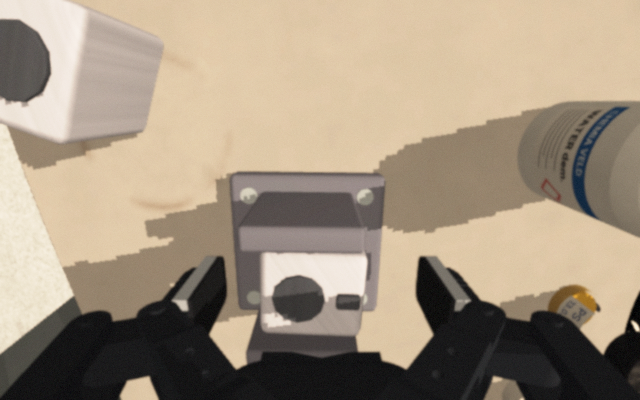

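The block's edges are square to the fingers (u 260–367, pads at 224/417). I'll close here and check the grip.

Request:
servo_tool(deltas=[{"travel": [0, 0, 0], "angular": [0, 0, 0], "gripper": 255}, {"travel": [0, 0, 0], "angular": [0, 0, 0], "gripper": 255}, {"travel": [0, 0, 0], "angular": [0, 0, 0], "gripper": 255}, {"travel": [0, 0, 0], "angular": [0, 0, 0], "gripper": 255}, {"travel": [0, 0, 0], "angular": [0, 0, 0], "gripper": 255}, {"travel": [0, 0, 0], "angular": [0, 0, 0], "gripper": 255}, {"travel": [0, 0, 0], "angular": [0, 0, 0], "gripper": 255}, {"travel": [0, 0, 0], "angular": [0, 0, 0], "gripper": 255}, {"travel": [0, 0, -0.02], "angular": [0, 0, 0], "gripper": 255}, {"travel": [0, 0, -0.05], "angular": [0, 0, 0], "gripper": 255}], squeeze=40)

```text
t: 5.3
eef_pos: [0.4725, 0.3386, 0.2207]
tcp_rot: [-3.139, 0.002, 1.412]
ft_force: [0.5, -0.2, -2.1]
finger_gap: 0.463
grasp_force: 40.6
```

Request:
servo_tool(deltas=[{"travel": [0, 0, -0.08], "angular": [0, 0, 0], "gripper": 255}, {"travel": [0, 0, -0.08], "angular": [0, 0, 0], "gripper": 255}, {"travel": [-0.095, -0.005, 0], "angular": [0, 0, 0], "gripper": 255}, {"travel": [-0.095, -0.005, 0], "angular": [0, 0, 0], "gripper": 255}, {"travel": [-0.095, -0.005, 0], "angular": [0, 0, 0], "gripper": 255}, {"travel": [-0.095, -0.005, 0], "angular": [0, 0, 0], "gripper": 255}, {"travel": [0, 0, 0.07], "angular": [0, 0, -0.031], "gripper": 255}, {"travel": [0, 0, 0.07], "angular": [0, 0, -0.031], "gripper": 255}, {"travel": [0, 0, 0.06], "angular": [0, 0, -0.031], "gripper": 255}, {"travel": [0, 0, 0], "angular": [0, 0, 0], "gripper": 255}])

```text
t: 6.3
eef_pos: [0.4401, 0.1896, 0.2036]
tcp_rot: [-3.137, 0.001, 1.705]
ft_force: [-0.8, 0.8, -1.5]
finger_gap: 0.463
grasp_force: 40.9
```

```bash
python3 - <<'E'
from h import *
o=env.get_obs(); print(o['t'],o['q'].round(3),o['eef_pos'],o['tcp_rot'],o['ft_force'],o['finger_gap'])
c=snap('scene'); im=c['pixels'][180:280,220:400]; cv2.imwrite('pics/s4.png',cv2.resize(im,None,fx=4,fy=4,interpolation=cv2.INTER_CUBIC)[:,:,::-1])
E
```

```text
6.3 [ 0.404  0.436  2.085 -0.     0.626  0.27 ] [0.44005245 0.18964183 0.20361362] [-3.13715507e+00  1.22982226e-03  1.70472022e+00] [-0.8028454   0.81613707 -1.50021592] 0.46261861710589364
```

View pics/s4.png

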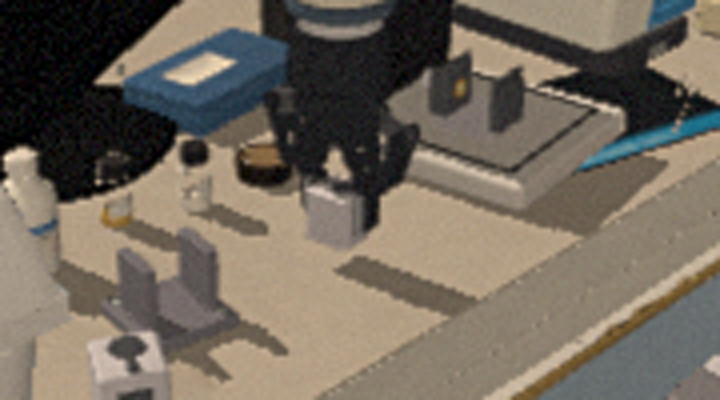

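Request:
servo_tool(deltas=[{"travel": [0, 0, 0.02], "angular": [0, 0, 0], "gripper": 255}, {"travel": [0, 0, 0.015], "angular": [0, 0, 0], "gripper": 255}, {"travel": [0, 0, 0.01], "angular": [0, 0, 0], "gripper": 255}, {"travel": [0, 0, 0.003], "angular": [0, 0, 0], "gripper": 255}, {"travel": [0, 0, 0.002], "angular": [0, 0, 0], "gripper": 255}, {"travel": [0, 0, 0.002], "angular": [0, 0, 0], "gripper": 255}, {"travel": [0, 0, 0], "angular": [0, 0, 0], "gripper": 255}, {"travel": [0, 0, 0], "angular": [0, 0, 0], "gripper": 255}, {"travel": [0, 0, 0], "angular": [0, 0, 0], "gripper": 255}, {"travel": [0, 0, 0], "angular": [0, 0, 0], "gripper": 255}])

```text
t: 7.35
eef_pos: [0.4413, 0.1902, 0.1848]
tcp_rot: [3.141, -0.0, 1.703]
ft_force: [0.8, -0.3, -1.8]
finger_gap: 0.462
grasp_force: 41.0
```

Request:
servo_tool(deltas=[{"travel": [0, 0, 0.003], "angular": [0, 0, 0], "gripper": 255}, {"travel": [0, 0, 0.002], "angular": [0, 0, 0], "gripper": 255}, {"travel": [0, 0, 0.002], "angular": [0, 0, 0], "gripper": 255}, {"travel": [0, 0, 0], "angular": [0, 0, 0], "gripper": 255}, {"travel": [0, 0, 0], "angular": [0, 0, 0], "gripper": 255}, {"travel": [0, 0, 0], "angular": [0, 0, 0], "gripper": 255}, {"travel": [0, 0, 0], "angular": [0, 0, 0], "gripper": 255}, {"travel": [0, 0, 0], "angular": [0, 0, 0], "gripper": 255}, {"travel": [0, 0, 0], "angular": [0, 0, 0], "gripper": 255}, {"travel": [0, 0, 0], "angular": [0, 0, 0], "gripper": 255}])

```text
t: 8.35
eef_pos: [0.4412, 0.1902, 0.1825]
tcp_rot: [3.142, -0.0, 1.703]
ft_force: [-3.3, -1.7, 12.7]
finger_gap: 0.46
grasp_force: 42.7
```

Request:
servo_tool(deltas=[{"travel": [0, 0, 0], "angular": [0, 0, 0], "gripper": 0}, {"travel": [0, 0, 0], "angular": [0, 0, 0], "gripper": 0}, {"travel": [0, 0, 0], "angular": [0, 0, 0], "gripper": 0}, {"travel": [0, 0, 0], "angular": [0, 0, 0], "gripper": 0}, {"travel": [0, 0, 0], "angular": [0, 0, 0], "gripper": 0}, {"travel": [0, 0, -0.03], "angular": [0, 0, 0], "gripper": 0}, {"travel": [0, 0, -0.09], "angular": [0, 0, 0], "gripper": 0}, {"travel": [0, 0, -0.09], "angular": [0, 0, 0], "gripper": 0}, {"travel": [0, 0, -0.09], "angular": [0, 0, -0.04], "gripper": 0}, {"travel": [0, 0, 0], "angular": [0, 0, -0.046], "gripper": 0}])

```text
t: 9.35
eef_pos: [0.4427, 0.1909, 0.3071]
tcp_rot: [3.134, 0.0, 1.979]
ft_force: [0.7, -0.0, -0.1]
finger_gap: 1.0
grasp_force: 0.0
```

Request:
servo_tool(deltas=[{"travel": [0, 0, 0], "angular": [0, 0, -0.046], "gripper": 0}, {"travel": [0, 0, 0], "angular": [0, 0, -0.046], "gripper": 0}, {"travel": [0, 0, 0], "angular": [0, 0, -0.046], "gripper": 0}, {"travel": [0, 0, 0], "angular": [0, 0, -0.046], "gripper": 0}, {"travel": [0, 0, 0], "angular": [0, 0, -0.046], "gripper": 0}, {"travel": [0, 0, 0], "angular": [0, 0, -0.046], "gripper": 0}, {"travel": [0, 0, 0], "angular": [0, 0, -0.046], "gripper": 0}, {"travel": [0, 0, 0], "angular": [0, 0, -0.046], "gripper": 0}, {"travel": [0, 0, 0], "angular": [0, 0, -0.046], "gripper": 0}, {"travel": [0, 0, 0], "angular": [0, 0, 0], "gripper": 0}])

```text
t: 10.35
eef_pos: [0.4411, 0.1902, 0.3026]
tcp_rot: [3.141, 0.0, -3.007]
ft_force: [0.0, 0.6, 0.1]
finger_gap: 1.0
grasp_force: 0.0
```

```bash
python3 - <<'E'
from h import *
c=snap('wrist','w5'); save(c,'w5'); o=env.get_obs(); print(o['t'],o['q'].round(3),o['eef_pos'],o['tcp_rot'],o['ft_force'])
E
```

```text
10.4 [ 0.404  0.264  2.029  0.     0.848 -1.296] [0.44115229 0.19021941 0.302525  ] [ 3.14143632e+00  5.13155700e-04 -3.01202969e+00] [-0.27281131 -0.02166661  0.94059678]
```

View pics/w5.png

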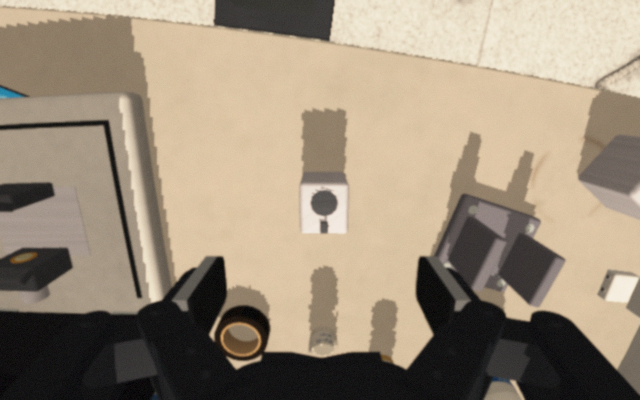

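The carrier stands upright at (324,205) with its nib on the far (+x) side. Its robot-facing face, the strip at about v=175–182, is plain, so the window faces +x as the chamber needs. Next I'll measure its pose, and the chamber's left edges at (108,122)–(140,297).

```bash
python3 - <<'E'
from h import *
c=load('w5')
g=cv2.cvtColor(c['pixels'],cv2.COLOR_RGB2HSV)[160:250,285:365]
m=((g[...,2]>215)&(g[...,1]<40)).astype(np.uint8); m=cv2.morphologyEx(m,cv2.MORPH_CLOSE,np.ones((25,25)))
ct=max(cv2.findContours(m,0,2)[0],key=cv2.contourArea)+[285,160]
r=cv2.minAreaRect(ct); b=cv2.boxPoints(r); P=plane(c,b,.045)
print(r,P.round(4).tolist(),np.linalg.norm(np.diff(P,axis=0),axis=1).round(4),P.mean(0)); 
for i in range(2): print(np.arctan2(*(P[i+1]-P[i])[[1,0]]))
print('nib',plane(c,[[324,226]],.047))
E
```

```text
((323.5, 209.0), (48.0, 45.0), 90.0) [[0.4266, 0.1717, 0.045], [0.4222, 0.2038, 0.045], [0.4588, 0.2095, 0.045], [0.4633, 0.176, 0.045]] [0.0323 0.037  0.0338] [0.44270989 0.19025416 0.045     ]
1.7053013550752132
0.15635310253007312
nib [[0.45468325 0.19225737 0.047     ]]
```

Request:
servo_tool(deltas=[{"travel": [0, 0, 0.08], "angular": [0, 0, 0], "gripper": 0}, {"travel": [0, 0, 0.08], "angular": [0, 0, 0], "gripper": 0}, {"travel": [0, 0, 0.08], "angular": [0, 0, 0], "gripper": 0}, {"travel": [0, 0, 0.06], "angular": [0, 0, 0], "gripper": 0}, {"travel": [0, 0, 0], "angular": [0, 0, 0], "gripper": 0}, {"travel": [0, 0, 0], "angular": [0, 0, 0], "gripper": 255}, {"travel": [0, 0, 0], "angular": [0, 0, 0], "gripper": 255}, {"travel": [0, 0, 0], "angular": [0, 0, 0], "gripper": 255}, {"travel": [0, 0, 0], "angular": [0, 0, 0], "gripper": 255}, {"travel": [0, 0, 0], "angular": [0, 0, 0], "gripper": 255}])

```text
t: 11.4
eef_pos: [0.4418, 0.1905, 0.1833]
tcp_rot: [3.141, 0.002, -3.009]
ft_force: [-0.6, -0.8, 7.5]
finger_gap: 0.417
grasp_force: 40.0
```

Request:
servo_tool(deltas=[{"travel": [0, 0, 0], "angular": [0, 0, 0], "gripper": 255}, {"travel": [0, 0, 0], "angular": [0, 0, 0], "gripper": 255}, {"travel": [0, 0, -0.01], "angular": [0, 0, 0], "gripper": 255}, {"travel": [0, 0, -0.08], "angular": [0, 0, 0], "gripper": 255}, {"travel": [0, 0, -0.1], "angular": [0, 0, 0], "gripper": 255}, {"travel": [0, 0, -0.1], "angular": [0, 0, 0], "gripper": 255}, {"travel": [0, 0, -0.1], "angular": [0, 0, 0], "gripper": 255}, {"travel": [0, 0, 0], "angular": [0, 0, 0], "gripper": 255}, {"travel": [0, 0, 0], "angular": [0, 0, 0], "gripper": 255}, {"travel": [0, 0, 0], "angular": [0, 0, 0], "gripper": 255}])

```text
t: 12.4
eef_pos: [0.4405, 0.1899, 0.3369]
tcp_rot: [-3.141, -0.002, -3.009]
ft_force: [0.4, -0.7, -1.8]
finger_gap: 0.418
grasp_force: 40.9
```

Request:
servo_tool(deltas=[{"travel": [-0.008, -0.096, 0], "angular": [0, 0, 0], "gripper": 255}, {"travel": [-0.008, -0.096, 0], "angular": [0, 0, 0], "gripper": 255}, {"travel": [-0.008, -0.096, 0], "angular": [0, 0, 0], "gripper": 255}, {"travel": [-0.008, -0.096, 0], "angular": [0, 0, 0], "gripper": 255}, {"travel": [-0.008, -0.096, 0], "angular": [0, 0, 0], "gripper": 255}, {"travel": [-0.008, -0.096, 0], "angular": [0, 0, 0], "gripper": 255}, {"travel": [0, 0, 0], "angular": [0, 0, 0], "gripper": 255}, {"travel": [0, 0, 0], "angular": [0, 0, 0], "gripper": 255}, {"travel": [0, 0, 0], "angular": [0, 0, 0], "gripper": 255}, {"travel": [0, 0, 0], "angular": [0, 0, 0], "gripper": 255}])

```text
t: 13.4
eef_pos: [0.4904, -0.0347, 0.3373]
tcp_rot: [3.141, -0.001, -3.008]
ft_force: [0.3, -0.6, -1.5]
finger_gap: 0.412
grasp_force: 41.2
```

```bash
python3 - <<'E'
from h import *
c=snap('wrist'); save(c,'w6'); o=env.get_obs(); print(o['t'],o['q'].round(3),o['eef_pos'],o['tcp_rot'],o['ft_force'])
cv2.imwrite('pics/w6.png',cv2.resize(c['pixels'][0:300,120:520],None,fx=2,fy=2,interpolation=cv2.INTER_CUBIC)[:,:,::-1])
E
```

```text
13.45 [-0.074  0.229  1.978  0.     0.936 -1.779] [ 0.49048435 -0.03465312  0.33752176] [ 3.14131506e+00 -7.65609209e-04 -3.00745469e+00] [ 0.03182161 -0.0131872  -0.38796035]
```

View pics/w6.png

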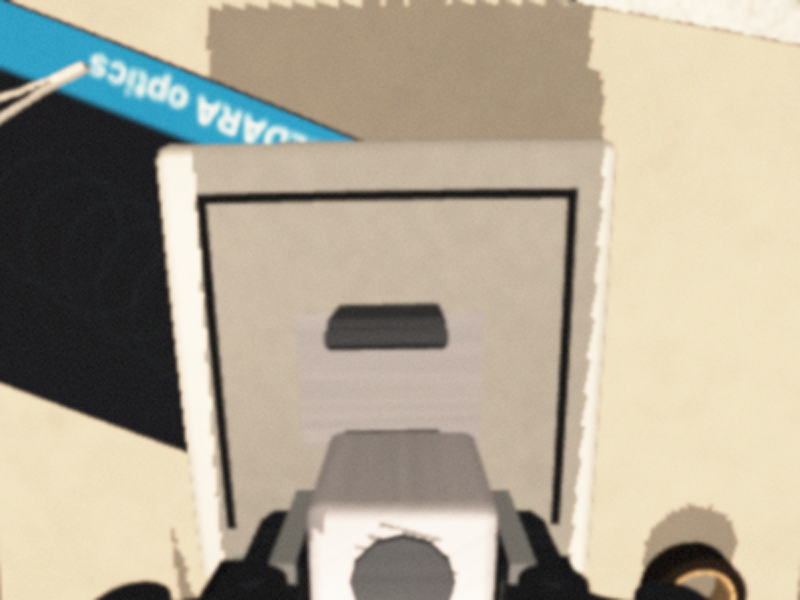

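In the crop (2x, origin 120,0) the seal line's front corners are at (198,199) and (576,190), with its sides running to (232,527) and (556,523). The front cheek's top face is about (325–447, 320–348), and the held carrier is at the bottom centre. I'll work out the nest from these.

```bash
python3 - <<'E'
from h import *
c=load('w6'); o=env.get_obs()
f=lambda L:[[x/2+120,y/2] for x,y in L]
S=plane(c,f([[198,199],[576,190],[232,527],[556,523]]),.03)[:,:2]; print('seal',S.round(4).tolist(), np.linalg.norm(S[0]-S[1]))
d=S[1]-S[0]; y1=np.arctan2(-d[0],d[1]); e1=S[2]-S[0];e2=S[3]-S[1]; print('yaws',y1,np.arctan2(e1[1],e1[0]),np.arctan2(e2[1],e2[0]))
D=plane(c,f([[160,147],[612,145]]),.03)[:,:2]; print('deck front',D.round(4).tolist(),np.linalg.norm(D[1]-D[0]))
y=np.arctan2(-(D[1]-D[0])[0],(D[1]-D[0])[1]);print('yaw deck',y)
Y=.15
n=np.array([np.cos(Y),np.sin(Y)]); l=np.array([-n[1],n[0]])
print('nest from deck front mid', D.mean(0)+.1*n)
C=plane(c,f([[325,348],[447,347],[329,320],[443,320]]),.08)[:,:2]; print('cheek top',C.round(4).tolist(),np.linalg.norm(C[1]-C[0]),np.arctan2(-(C[1]-C[0])[0],(C[1]-C[0])[1]))
B=plane(c,f([[335,306],[440,305]]),.03)[:,:2]; print('cheek foot',B.round(4).tolist(),np.linalg.norm(B[1]-B[0]))
Pl=plane(c,f([[300,314],[483,314],[300,440],[483,440]]),.03)[:,:2]; print('plate',Pl.round(4).tolist())
mid=C[:2].mean(0); ref=o['eef_pos'][:2]
for nm,p in [('seal12',S[:2].mean(0)),('seal34',S[2:].mean(0)),('cheek in',C[:2].mean(0)),('cheek out',C[2:].mean(0)),('foot',B.mean(0)),('deckf',D.mean(0)),('plate',Pl[:2].mean(0)),('plate2',Pl[2:].mean(0))]:
    print(nm,'along',((p-ref)@n).round(4),'lat',((p-ref)@l).round(4))
# carrier bottom edges in hand
H=plane(c,f([[312,510],[497,508],[335,433],[472,432]]),o['eef_pos'][2]-.183+.045)[:,:2]; print('held top front edge',H[:2].round(4).tolist(),'lat',(H[:2].mean(0)-ref)@l,'al',(H[:2].mean(0)-ref)@n)
E
```

```text
seal [[0.4243, -0.1302], [0.4003, 0.0232], [0.5709, -0.1069], [0.5484, 0.0445]] 0.1552691434921626
yaws 0.1555332470636751 0.15730630588166822 0.14291858837244598
deck front [[0.4058, -0.1469], [0.3809, 0.0343]] 0.18289099179331597
yaw deck 0.13654819135729163
nest from deck front mid [ 0.49226352 -0.04132172]
cheek top [[0.469, -0.0671], [0.4629, -0.0242], [0.4589, -0.0668], [0.4535, -0.027]] 0.04338588903923689 0.14149571187794746
cheek foot [[0.4609, -0.0694], [0.4545, -0.0251]] 0.04477125887579849
plate [[0.4662, -0.0839], [0.4558, -0.0062], [0.5231, -0.0787], [0.5121, 0.0033]]
seal12 along -0.0801 lat -0.0069
seal34 along 0.0689 lat -0.0069
cheek in along -0.0259 lat -0.0072
cheek out along -0.0357 lat -0.007
foot along -0.0343 lat -0.0075
deckf along -0.0992 lat -0.0069
plate along -0.0307 lat -0.0059
plate2 along 0.0264 lat -0.0071
held top front edge [[0.4738, -0.0554], [0.469, -0.0222]] lat -0.0012613511843070468 al -0.01948904077945185
```

Nest relative to the tool axis: about 6 mm to -y, 0 to -1 mm along, and +0.016 rad of yaw. I'll correct for that and lower to just inside the flare.

Request:
servo_tool(deltas=[{"travel": [0.002, -0.0155, 0], "angular": [0, 0, -0.005], "gripper": 255}, {"travel": [0, 0, 0.058], "angular": [0, 0, 0], "gripper": 255}, {"travel": [0, 0, 0.058], "angular": [0, 0, 0], "gripper": 255}, {"travel": [0, 0, 0.058], "angular": [0, 0, 0], "gripper": 255}, {"travel": [0, 0, 0], "angular": [0, 0, 0], "gripper": 255}, {"travel": [0, 0, 0.013], "angular": [0, 0, 0], "gripper": 255}, {"travel": [0, 0, 0.013], "angular": [0, 0, 0], "gripper": 255}, {"travel": [0, 0, 0.013], "angular": [0, 0, 0], "gripper": 255}, {"travel": [0, 0, 0], "angular": [0, 0, 0], "gripper": 255}, {"travel": [0, 0, 0], "angular": [0, 0, 0], "gripper": 255}])

```text
t: 14.45
eef_pos: [0.4909, -0.0418, 0.2529]
tcp_rot: [-3.141, 0.0, -2.993]
ft_force: [-0.5, -0.6, -2.0]
finger_gap: 0.418
grasp_force: 41.1
```

```bash
python3 - <<'E'
from h import *
o=env.get_obs(); print(o['t'],o['eef_pos'],o['tcp_rot'],o['ft_force'],o['torque'])
c=snap('wrist'); save(c,'w7'); cv2.imwrite('pics/w7.png',c['pixels'][:,:,::-1])
g=cv2.cvtColor(c['pixels'],cv2.COLOR_RGB2GRAY); print(g[150:300:6,230:420:10])
E
```

```text
14.45 [ 0.49087236 -0.04184432  0.25293394] [-3.14149558e+00  3.38307390e-04 -2.99309635e+00] [-0.49294742 -0.57979092 -2.04783138] [ 0.06508507 -0.04393416  0.04516856]
[[214 211 214 213 213 213 213 210 208 213 210 211 208 209 211 210 211 209
  207]
 [213 211 214 212 210 211 212 209 210 208 209 209 210 208 211 210 211 209
  208]
 [213 214 213 214 213 211 210 210 211 209 208 212 209 208 208 206 210 206
  211]
 [215 213 211 214 214 215 212 206 210 207 208 211 207 207 209 208 208 208
  207]
 [213 213 215 212 211 210  56  64  55  60  58  58  61  70 209 211 209 205
  207]
 [214 213 211 214 215 214  56  55  58  56  57  56  57  55 211 209 208 206
  206]
 [213 213 214 210 211 163  78  76  73  76  75  77  76  77 187 211 209 207
  205]
 [214 209 210 207 206 150  83  77  81  84  84  83  82  82 168 204 210 207
  204]
 [213 210 213 210 209  92  88  93  87  90  89  90  89  86  92 208 208 211
  208]
 [214 211 212 212 208  89  90  91  92  88  91  89  90  90  93 211 210 210
  208]
 [211 214 211 207 207 205 194 197 196 192 192 193 193 191 201 203 206 207
  209]
 [209 213 209 210 211 212 177 169 168 1
[... 395 characters left out ...]
 154 153 159 154 154 160 156 135 211 208 207
  207]
 [209 209 204 208 128 187 181 180 180 183 176 182 181 180 130 208 207 206
  208]
 [207 208 192  33 129 206 204 205 207 202 208 207 209 204 130  52 155 208
  207]
 [207 205  41  80 125 205 207 208 207 210 212 210 209 208 123 119  32 206
  211]
 [206 207  35 126 113 205 207 207  89  80  80 209 210 203  65 128  36 207
  206]
 [206 203  26 127  52 205 208 159  76  79  76  97 206 209  32 126  34 170
  207]
 [204  99  30 153  33 204 209  77  76  80  80  79 207 208  31 159  31  43
  207]
 [114  28  31  33  37 204 210  75  74  75  73  74 207 209  35  52  32  31
   55]
 [ 33  30  29  26  36 205 210  75  73  76  79  76 206 208  34  26  27  31
   33]]
```

No lateral force so far, and deck shows between the cheek and the carrier, so it is entering freely. Lowering on.

Request:
servo_tool(deltas=[{"travel": [0, 0, 0.02], "angular": [0, 0, 0], "gripper": 255}, {"travel": [0, 0, 0.02], "angular": [0, 0, 0], "gripper": 255}, {"travel": [0, 0, 0.02], "angular": [0, 0, 0], "gripper": 255}, {"travel": [0, 0, 0.02], "angular": [0, 0, 0], "gripper": 255}, {"travel": [0, 0, 0.008], "angular": [0, 0, 0], "gripper": 255}, {"travel": [0, 0, 0.004], "angular": [0, 0, 0], "gripper": 255}, {"travel": [0, 0, 0.002], "angular": [0, 0, 0], "gripper": 255}, {"travel": [0, 0, 0], "angular": [0, 0, 0], "gripper": 255}, {"travel": [0, 0, 0], "angular": [0, 0, 0], "gripper": 255}, {"travel": [0, 0, 0], "angular": [0, 0, 0], "gripper": 255}])

```text
t: 15.5
eef_pos: [0.4909, -0.0419, 0.2153]
tcp_rot: [-3.141, 0.0, -2.993]
ft_force: [0.7, -0.3, -0.7]
finger_gap: 0.417
grasp_force: 41.2
```

Request:
servo_tool(deltas=[{"travel": [0, 0, 0.002], "angular": [0, 0, 0], "gripper": 255}, {"travel": [0, 0, 0.002], "angular": [0, 0, 0], "gripper": 255}, {"travel": [0, 0, 0.002], "angular": [0, 0, 0], "gripper": 255}, {"travel": [0, 0, 0], "angular": [0, 0, 0], "gripper": 255}, {"travel": [0, 0, 0], "angular": [0, 0, 0], "gripper": 255}, {"travel": [0, 0, 0], "angular": [0, 0, 0], "gripper": 255}, {"travel": [0, 0, 0], "angular": [0, 0, 0], "gripper": 255}, {"travel": [0, 0, 0], "angular": [0, 0, 0], "gripper": 255}, {"travel": [0, 0, 0], "angular": [0, 0, 0], "gripper": 255}, {"travel": [0, 0, 0], "angular": [0, 0, 0], "gripper": 255}])

```text
t: 16.5
eef_pos: [0.4908, -0.0419, 0.2132]
tcp_rot: [-3.142, 0.0, -2.993]
ft_force: [-2.8, -0.6, 9.9]
finger_gap: 0.42
grasp_force: 42.5
```

Contact came at the predicted height, so I'll release and go straight up.

Request:
servo_tool(deltas=[{"travel": [0, 0, 0], "angular": [0, 0, 0], "gripper": 0}, {"travel": [0, 0, 0], "angular": [0, 0, 0], "gripper": 0}, {"travel": [0, 0, 0], "angular": [0, 0, 0], "gripper": 0}, {"travel": [0, 0, 0], "angular": [0, 0, 0], "gripper": 0}, {"travel": [0, 0, 0], "angular": [0, 0, 0], "gripper": 0}, {"travel": [0, 0, -0.03], "angular": [0, 0, 0], "gripper": 0}, {"travel": [0, 0, -0.09], "angular": [0, 0, 0], "gripper": 0}, {"travel": [0, 0, -0.1], "angular": [0, 0, 0], "gripper": 0}, {"travel": [0, 0, -0.1], "angular": [0, 0, 0], "gripper": 0}, {"travel": [0, 0, 0], "angular": [0, 0, 0], "gripper": 0}])

```text
t: 17.5
eef_pos: [0.4925, -0.042, 0.3465]
tcp_rot: [-3.139, 0.009, -2.993]
ft_force: [0.9, -0.6, -0.6]
finger_gap: 0.999
grasp_force: 0.0
```

```bash
python3 - <<'E'
from h import *
o=env.get_obs(); print(o['t'],o['q'].round(3),o['eef_pos'],o['tcp_rot'],o['ft_force'])
c=snap('wrist'); save(c,'w8'); s=snap('side'); save(s,'side8'); a=snap('scene'); save(a,'scene8')
A=cv2.resize(c['pixels'][100:400,170:490],(640,600))
B=cv2.resize(a['pixels'][140:240,280:333],(160,300)); C=cv2.resize(s['pixels'][130:235,280:336],(160,300))
cv2.imwrite('pics/w8.png',np.hstack([A,np.vstack([B,C])])[:,:,::-1])
E
```

```text
17.5 [-0.088  0.218  1.968  0.     0.947 -1.807] [ 0.49246892 -0.04198637  0.34647682] [-3.13942903  0.00902899 -2.99314834] [ 0.93033782 -0.56434299 -0.58432152]
```

View pics/w8.png

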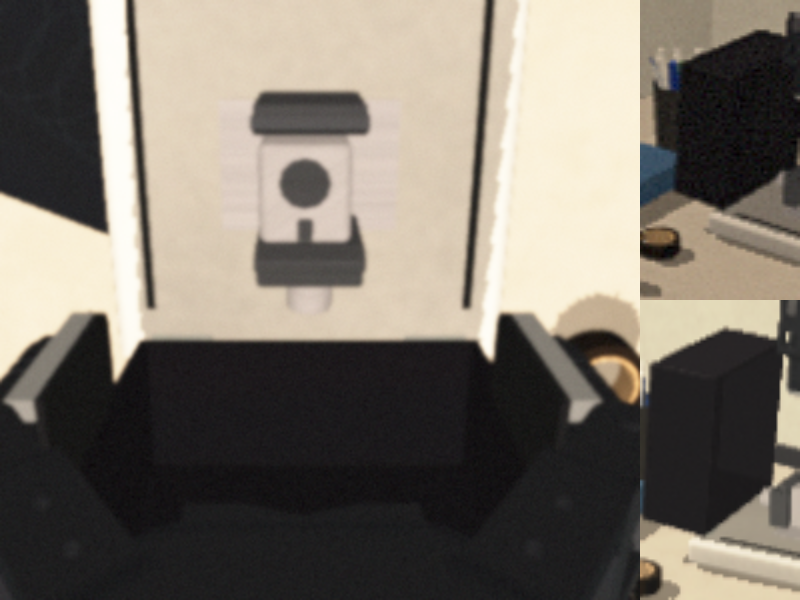

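The carrier is seated between the cheeks, with its top at about (305,190) in the left panel and cheek spans of 251–368, so the offset is under 2 mm. The nib points to the rear cheek, and the hood stands behind it. Next I'll check clearance behind the hood and plan the push arc.

```bash
python3 - <<'E'
from h import *
a=load('scene8');s=load('side8');w=load('w1')
Y=.15;n=np.array([np.cos(Y),np.sin(Y),0]);l=np.array([-n[1],n[0],0]);nest=np.array([.4909,-.0408,.03]);h=nest+.085*n+[0,0,.002]
print('hinge',h)
def hp(x,y,z,t): return h+(x*np.cos(t)+z*np.sin(t))*n+y*l+(-x*np.sin(t)+z*np.cos(t))*np.array([0,0,1])
print('w1 reach',plane(w,[[639,100],[639,200],[639,270],[639,390]],0)[:,:2].round(3).tolist())
def tri(c1,p1,c2,p2):
    o1,d1=ray(c1,[p1]);o2,d2=ray(c2,[p2]);k=np.linalg.lstsq(np.c_[d1[0],-d2[0]],o2-o1,rcond=None)[0];return (o1+d1[0]*k[0]).round(3),(o2+d2[0]*k[1]).round(3)
print('pens',tri(a,(289,162),w,(622,262)),tri(s,(272,160),w,(622,262)))
# tool volume projected: gripper/wrist column behind hood
c0=nest+.19*n
for dz in (.2,.35): print('tool col',dz,[proj(s,[c0+.06*i*n+.05*j*l+[0,0,dz]]).round(0).tolist()[0] for i,j in((1,1),(1,-1),(-1,1))])
# hood angle: predicted corners of hood for several theta in side, scene, w1
for t in (1.5,1.575,1.65):
    P=[hp(-.17,.083,0,t),hp(-.17,.083,.074,t),hp(-.17,-.083,.0,t),hp(0,.083,.074,t)]
    print(t,'side',proj(s,P).round(0).astype(int).tolist(),'scene',proj(a,P).round(0).astype(int).tolist(),'w1',proj(w,P).round(0).astype(int).tolist())
E
```

```text
hinge [ 0.57494554 -0.02809776  0.032     ]
w1 reach [[0.842, 0.092], [0.879, -0.043], [0.914, -0.154], [1.002, -0.397]]
pens (array([ 0.783, -0.069,  0.126]), array([ 0.76 , -0.084,  0.109])) (array([ 0.778, -0.08 ,  0.117]), array([ 0.765, -0.086,  0.106]))
tool col 0.2 [[257.0, 136.0], [274.0, 129.0], [292.0, 141.0]]
tool col 0.35 [[255.0, 85.0], [273.0, 81.0], [292.0, 88.0]]
1.5 side [[305, 156], [281, 151], [329, 143], [279, 206]] scene [[310, 166], [293, 160], [336, 153], [290, 203]] w1 [[507, 141], [618, 128], [501, 346], [502, 117]]
1.575 side [[301, 155], [277, 152], [326, 142], [279, 207]] scene [[307, 165], [290, 161], [333, 153], [290, 205]] w1 [[526, 139], [629, 125], [517, 344], [500, 117]]
1.65 side [[297, 155], [274, 153], [322, 142], [279, 209]] scene [[304, 164], [287, 161], [330, 152], [290, 206]] w1 [[544, 136], [638, 123], [532, 341], [497, 116]]
```

The hood corners match θ≈1.5, and the pens at about x=0.77 with tops near z=0.12 are clear. I'll close the fingers, go up and over, and come down behind the hood.

Request:
servo_tool(deltas=[{"travel": [0, 0, -0.117], "angular": [0, 0, 0], "gripper": 255}, {"travel": [0, 0, -0.117], "angular": [0, 0, 0], "gripper": 255}, {"travel": [-0.114, 0, 0], "angular": [0, 0, 0], "gripper": 255}, {"travel": [-0.114, 0, 0], "angular": [0, 0, 0], "gripper": 255}, {"travel": [-0.114, 0, 0], "angular": [0, 0, 0], "gripper": 255}, {"travel": [-0.114, 0, 0], "angular": [0, 0, 0], "gripper": 255}, {"travel": [0, 0, 0], "angular": [0, 0, 0], "gripper": 255}, {"travel": [0, 0, 0.09], "angular": [0, 0, 0], "gripper": 255}, {"travel": [0, 0, 0.1], "angular": [0, 0, 0], "gripper": 255}, {"travel": [0, 0, 0], "angular": [0, 0, 0], "gripper": 255}])

```text
t: 18.65
eef_pos: [0.6684, -0.0148, 0.351]
tcp_rot: [3.139, -0.012, -2.993]
ft_force: [-0.2, 0.0, -0.2]
finger_gap: -0.005
grasp_force: 0.0
```

```bash
cat > plan.py <<'E'
import sys
from h import *
nest=np.array([.4909,-.0408]);Y=.15;n=np.array([np.cos(Y),np.sin(Y)]);l=np.array([-n[1],n[0]]);h=nest+.085*n
o=env.get_obs(); d=o['eef_pos'][:2]-h
print('t',o['t'],'q',o['q'].round(2),'along hinge',(d@n).round(4),'lat',(d@l).round(4),'z',o['eef_pos'][2].round(4),'yaw',o['tcp_rot'].round(3),'ft along',(o['ft_force'][:2]@n).round(1),o['ft_force'].round(1))
X,Z=-.15,.074
def pt(t): return np.array([X*np.cos(t)+Z*np.sin(t)+.011, .032-X*np.sin(t)+Z*np.cos(t)+.173])
T=[float(v) for v in sys.argv[1:]]
for t0,t1 in zip(T,T[1:]):
    e=pt(t1)-pt(t0); print(t0,'->',t1,'end',pt(t1).round(4),'x',(-e[0]/.4).round(4),'z',(-e[1]/.4).round(4))
E
python3 plan.py 1.5 1.45 1.4 1.35 1.3 1.25 1.2 1.15 1.1 1.05 1.0 .95 .9 .85 .8 .75 .7 .65 .6 .55 .5 .45 .4 .36 .32 .28 .25 .22 .19 .16 .13 .1 .08 .06 .04 .02 0
```

```text
t 18.65 q [-0.02  0.47  1.58 -0.    1.11 -1.74] along hinge 0.0944 lat -0.0008 z 0.351 yaw [ 3.139 -0.012 -2.993] ft along -0.2 [-0.2  0.  -0.2]
1.5 -> 1.45 end [0.0664 0.3628] x 0.0195 z -0.0074
1.45 -> 1.4 end [0.0584 0.3654] x 0.0199 z -0.0064
1.4 -> 1.35 end [0.0504 0.3676] x 0.0202 z -0.0054
1.35 -> 1.3 end [0.0422 0.3693] x 0.0204 z -0.0044
1.3 -> 1.25 end [0.0339 0.3707] x 0.0206 z -0.0034
1.25 -> 1.2 end [0.0256 0.3716] x 0.0208 z -0.0023
1.2 -> 1.15 end [0.0173 0.3721] x 0.0209 z -0.0013
1.15 -> 1.1 end [0.0089 0.3722] x 0.0209 z -0.0003
1.1 -> 1.05 end [0.0006 0.3719] x 0.0209 z 0.0008
1.05 -> 1.0 end [-0.0078  0.3712] x 0.0208 z 0.0018
1.0 -> 0.95 end [-0.0161  0.3701] x 0.0207 z 0.0029
0.95 -> 0.9 end [-0.0243  0.3685] x 0.0205 z 0.0039
0.9 -> 0.85 end [-0.0324  0.3665] x 0.0203 z 0.0049
0.85 -> 0.8 end [-0.0404  0.3642] x 0.02 z 0.0059
0.8 -> 0.75 end [-0.0483  0.3614] x 0.0197 z 0.0069
0.75 -> 0.7 end [-0.0561  0.3582] x 0.0194 z 0.0079
0.7 -> 0.65 end [-0.0636  0.3547] x 0.0189 z 0.0089
0.65 -> 0.6 end [-0.071   0.3508] x 0.0185 z 0.0098
0.6 -> 0.55 end [-0.0782  0.346
[... 209 characters left out ...]
 x 0.0124 z 0.0112
0.36 -> 0.32 end [-0.1081  0.3224] x 0.012 z 0.0117
0.32 -> 0.28 end [-0.1127  0.3176] x 0.0115 z 0.0121
0.28 -> 0.25 end [-0.116   0.3138] x 0.0083 z 0.0094
0.25 -> 0.22 end [-0.1192  0.31  ] x 0.008 z 0.0096
0.22 -> 0.19 end [-0.1223  0.306 ] x 0.0077 z 0.0099
0.19 -> 0.16 end [-0.1253  0.302 ] x 0.0074 z 0.0101
0.16 -> 0.13 end [-0.1281  0.2978] x 0.0071 z 0.0103
0.13 -> 0.1 end [-0.1309  0.2936] x 0.0068 z 0.0105
0.1 -> 0.08 end [-0.1326  0.2908] x 0.0044 z 0.0071
0.08 -> 0.06 end [-0.1343  0.2879] x 0.0042 z 0.0072
0.06 -> 0.04 end [-0.1359  0.2849] x 0.0041 z 0.0073
0.04 -> 0.02 end [-0.1375  0.282 ] x 0.0039 z 0.0074
0.02 -> 0.0 end [-0.139  0.279] x 0.0038 z 0.0075
```

Request:
servo_tool(deltas=[{"travel": [0, 0, 0], "angular": [0, 0, 0], "gripper": 255}, {"travel": [0, 0, 0], "angular": [0, 0, 0], "gripper": 255}, {"travel": [0.01, 0, 0], "angular": [0, 0, 0], "gripper": 255}, {"travel": [0.01, 0, 0], "angular": [0, 0, 0], "gripper": 255}, {"travel": [0.01, 0, 0], "angular": [0, 0, 0], "gripper": 255}, {"travel": [0.01, 0, 0], "angular": [0, 0, 0], "gripper": 255}, {"travel": [0.01, 0, 0], "angular": [0, 0, 0], "gripper": 255}, {"travel": [0.01, 0, 0], "angular": [0, 0, 0], "gripper": 255}, {"travel": [0.01, 0, 0], "angular": [0, 0, 0], "gripper": 255}, {"travel": [0, 0, 0], "angular": [0, 0, 0], "gripper": 255}])

```text
t: 19.65
eef_pos: [0.6446, -0.0189, 0.3601]
tcp_rot: [-3.141, 0.006, -2.993]
ft_force: [5.9, 0.7, 4.3]
finger_gap: -0.005
grasp_force: 2.8
```

```bash
python3 plan.py
```

```text
t 19.65 q [-0.03  0.42  1.63  0.    1.08 -1.75] along hinge 0.0702 lat -0.0013 z 0.3601 yaw [-3.141  0.006 -2.993] ft along 5.9 [5.9 0.7 4.3]
```

Contact at about 6 N, as expected. Following the arc.

Request:
servo_tool(deltas=[{"travel": [0.02, 0, -0.007], "angular": [0, 0, 0], "gripper": 255}, {"travel": [0.02, 0, -0.006], "angular": [0, 0, 0], "gripper": 255}, {"travel": [0.02, 0, -0.005], "angular": [0, 0, 0], "gripper": 255}, {"travel": [0.02, 0, -0.004], "angular": [0, 0, 0], "gripper": 255}, {"travel": [0.02, 0, -0.003], "angular": [0, 0, 0], "gripper": 255}, {"travel": [0.02, 0, -0.002], "angular": [0, 0, 0], "gripper": 255}, {"travel": [0.02, 0, -0.001], "angular": [0, 0, 0], "gripper": 255}, {"travel": [0.02, 0, 0], "angular": [0, 0, 0], "gripper": 255}, {"travel": [0.02, 0, 0], "angular": [0, 0, 0], "gripper": 255}, {"travel": [0.01, 0, 0], "angular": [0, 0, 0], "gripper": 255}])

```text
t: 20.65
eef_pos: [0.568, -0.0304, 0.3701]
tcp_rot: [-3.141, 0.001, -2.993]
ft_force: [3.8, 0.5, 3.4]
finger_gap: 0.002
grasp_force: 2.6
```

```bash
python3 plan.py; python3 - <<'E'
from h import *
import h
s=snap('side'); save(s,'side9')
Y=.15;n=np.array([np.cos(Y),np.sin(Y),0]);l=np.array([-n[1],n[0],0]);H=np.array([.575,-.0281,.032])
d=(np.abs(s['pixels'].astype(int)-load('side8')['pixels']).max(2)>25).astype(np.uint8)
cv2.imwrite('pics/side9.png',s['pixels'][100:240,230:400,::-1])
for t in (1.1,1.0,.9):
    hp=lambda x,y,z:H+(x*np.cos(t)+z*np.sin(t))*n+y*l+(-x*np.sin(t)+z*np.cos(t))*np.array([0,0,1])
    print(t,proj(s,[hp(-.17,.083,0),hp(-.17,.083,.074)]).round(0).tolist())
g=cv2.cvtColor(s['pixels'],cv2.COLOR_RGB2GRAY); print(g[140:200:4,290:350:3])
E
```

```text
t 20.65 q [-0.06  0.3   1.79 -0.    1.05 -1.78] along hinge -0.0072 lat -0.0012 z 0.3701 yaw [-3.141e+00  1.000e-03 -2.993e+00] ft along 3.8 [3.8 0.5 3.4]
1.1 [[326.0, 166.0], [304.0, 151.0]]
1.0 [[331.0, 170.0], [310.0, 152.0]]
0.9 [[335.0, 174.0], [316.0, 155.0]]
[[214 215 214 214 216 215 217 213  68  43 133 215 213 214 216 146 215 214
  216 217]
 [214 214 215 215 214 215 215 215  59  46 142 215 133  30  29  31  31 214
  217 217]
 [215 215 214 216 215 217 216 216  55  45  35  28  28  28  29  29  32  32
   52 215]
 [216 217 217 217 217 213 215 214  47  31  32  30  28  28  27  28  29  32
   31  31]
 [217 215 218 215 217 214 215  28  34  32  31  32  31  29  28  29  29  29
   28  32]
 [217 218 217 213 215 215  33  32  32  32  31  31  32  31  30  28  29  32
   29  30]
 [214 217 215 214 215  46  31  32  31  32  32  31  32  31  31  30  29  32
   33 184]
 [213 214 216 215  67  31  31  31  32  33  33  31  32  34  31  30  32  31
  182 212]
 [ 65 112 147 129  32  31  31  31  32  31  32  31  32  32  31  31  31  65
  212 213]
 [ 61  61 112  32  32  31  30  31  32  32  31  32  31  31  31  33  67 213
  212 212]
 [213 191  30  33  32  31  32  32  31  33  32  32  31  32  33  32 213 212
  211 212]
 [215  36  33  31  31  31  31  32  32  30  32  31  32  32  33  62  62  65
  111 144]
 [ 35  31  32  32  31  32  33  31  31  32  31  32  31  32 135  69  61  61
   60  60]
 [ 32  31  32  32  31  32  32  32  32  29  28  30  31 211  87  64 167 204
  213 191]
 [ 31  31  32  32  32  31  33  32  29  28  29 161  88  78  74 188 178 141
  142 122]]
```

Tracking well at about 5 N. Continuing to roughly 0.5 rad.

Request:
servo_tool(deltas=[{"travel": [0.0205, 0, 0.003], "angular": [0, 0, 0], "gripper": 255}, {"travel": [0.0205, 0, 0.004], "angular": [0, 0, 0], "gripper": 255}, {"travel": [0.02, 0, 0.005], "angular": [0, 0, 0], "gripper": 255}, {"travel": [0.02, 0, 0.006], "angular": [0, 0, 0], "gripper": 255}, {"travel": [0.0195, 0, 0.007], "angular": [0, 0, 0], "gripper": 255}, {"travel": [0.0195, 0, 0.008], "angular": [0, 0, 0], "gripper": 255}, {"travel": [0.019, 0, 0.009], "angular": [0, 0, 0], "gripper": 255}, {"travel": [0.0185, 0, 0.01], "angular": [0, 0, 0], "gripper": 255}, {"travel": [0.018, 0, 0.0105], "angular": [0, 0, 0], "gripper": 255}, {"travel": [0.0175, 0, 0.0115], "angular": [0, 0, 0], "gripper": 255}])

```text
t: 21.7
eef_pos: [0.4912, -0.0418, 0.3396]
tcp_rot: [3.141, -0.002, -2.993]
ft_force: [-0.4, -0.6, 5.4]
finger_gap: -0.001
grasp_force: 2.0
```

```bash
python3 plan.py
```

```text
t 21.7 q [-0.09  0.23  1.97 -0.    0.94 -1.81] along hinge -0.0849 lat -0.001 z 0.3396 yaw [ 3.141e+00 -2.000e-03 -2.993e+00] ft along -0.4 [-0.4 -0.6  5.4]
```

Request:
servo_tool(deltas=[{"travel": [0.0102, 0, 0.0072], "angular": [0, 0, 0], "gripper": 255}, {"travel": [0.01, 0, 0.0075], "angular": [0, 0, 0], "gripper": 255}, {"travel": [0.0097, 0, 0.0078], "angular": [0, 0, 0], "gripper": 255}, {"travel": [0.0095, 0, 0.0081], "angular": [0, 0, 0], "gripper": 255}, {"travel": [0.0092, 0, 0.0084], "angular": [0, 0, 0], "gripper": 255}, {"travel": [0.009, 0, 0.0087], "angular": [0, 0, 0], "gripper": 255}, {"travel": [0.0087, 0, 0.009], "angular": [0, 0, 0], "gripper": 255}, {"travel": [0.0084, 0, 0.0093], "angular": [0, 0, 0], "gripper": 255}, {"travel": [0.0081, 0, 0.0096], "angular": [0, 0, 0], "gripper": 255}, {"travel": [0.0078, 0, 0.0098], "angular": [0, 0, 0], "gripper": 255}])

```text
t: 22.7
eef_pos: [0.4558, -0.047, 0.3053]
tcp_rot: [3.141, -0.0, -2.993]
ft_force: [-2.0, -0.4, 4.0]
finger_gap: -0.002
grasp_force: 1.3
```

Request:
servo_tool(deltas=[{"travel": [0.005, 0, 0.0066], "angular": [0, 0, 0], "gripper": 255}, {"travel": [0.005, 0, 0.0067], "angular": [0, 0, 0], "gripper": 255}, {"travel": [0.005, 0, 0.0068], "angular": [0, 0, 0], "gripper": 255}, {"travel": [0.0048, 0, 0.0069], "angular": [0, 0, 0], "gripper": 255}, {"travel": [0.0046, 0, 0.007], "angular": [0, 0, 0], "gripper": 255}, {"travel": [0.0044, 0, 0.007], "angular": [0, 0, 0], "gripper": 255}, {"travel": [0, 0, 0], "angular": [0, 0, 0], "gripper": 255}, {"travel": [0, 0, 0], "angular": [0, 0, 0], "gripper": 255}, {"travel": [0, 0, 0], "angular": [0, 0, 0], "gripper": 255}, {"travel": [0, 0, 0], "angular": [0, 0, 0], "gripper": 255}])

```text
t: 23.7
eef_pos: [0.4449, -0.0487, 0.2894]
tcp_rot: [-3.142, 0.0, -2.993]
ft_force: [0.0, 0.3, -0.6]
finger_gap: 0.001
grasp_force: 0.0
```

```bash
python3 plan.py
```

```text
t 23.7 q [-0.11  0.24  2.1   0.    0.8  -1.83] along hinge -0.1317 lat -0.001 z 0.2894 yaw [-3.142  0.    -2.993] ft along 0.1 [ 0.   0.3 -0.6]
```

Request:
servo_tool(deltas=[{"travel": [0.003, 0, 0.006], "angular": [0, 0, 0], "gripper": 255}, {"travel": [0.003, 0, 0.006], "angular": [0, 0, 0], "gripper": 255}, {"travel": [0.002, 0, 0.005], "angular": [0, 0, 0], "gripper": 255}, {"travel": [0.002, 0, 0.005], "angular": [0, 0, 0], "gripper": 255}, {"travel": [0, 0, 0], "angular": [0, 0, 0], "gripper": 255}, {"travel": [0, 0, 0], "angular": [0, 0, 0], "gripper": 255}, {"travel": [0, 0, 0], "angular": [0, 0, 0], "gripper": 255}, {"travel": [0, 0, 0], "angular": [0, 0, 0], "gripper": 255}, {"travel": [0, 0, 0], "angular": [0, 0, 0], "gripper": 255}, {"travel": [0, 0, 0], "angular": [0, 0, 0], "gripper": 255}])

```text
t: 24.7
eef_pos: [0.4408, -0.0493, 0.2806]
tcp_rot: [-3.142, 0.0, -2.993]
ft_force: [0.0, -0.2, 0.4]
finger_gap: 0.004
grasp_force: 0.0
```

Request:
servo_tool(deltas=[{"travel": [0, 0, 0.003], "angular": [0, 0, 0], "gripper": 255}, {"travel": [0, 0, 0.003], "angular": [0, 0, 0], "gripper": 255}, {"travel": [0, 0, 0.003], "angular": [0, 0, 0], "gripper": 255}, {"travel": [0, 0, 0], "angular": [0, 0, 0], "gripper": 255}, {"travel": [0, 0, 0], "angular": [0, 0, 0], "gripper": 255}, {"travel": [0, 0, 0], "angular": [0, 0, 0], "gripper": 255}, {"travel": [0, 0, 0], "angular": [0, 0, 0], "gripper": 255}, {"travel": [0, 0, 0], "angular": [0, 0, 0], "gripper": 255}, {"travel": [0, 0, 0], "angular": [0, 0, 0], "gripper": 255}, {"travel": [0, 0, 0], "angular": [0, 0, 0], "gripper": 255}])

```text
t: 25.7
eef_pos: [0.4409, -0.0493, 0.2792]
tcp_rot: [-3.141, 0.0, -2.993]
ft_force: [-12.4, 1.1, 40.6]
finger_gap: 0.002
grasp_force: 20.4
```

It stopped hard at z=0.279, which is exactly the predicted shut height. Backing off and lifting clear to check.

Request:
servo_tool(deltas=[{"travel": [0, 0, -0.006], "angular": [0, 0, 0], "gripper": 255}, {"travel": [-0.02, 0, -0.02], "angular": [0, 0, 0], "gripper": 255}, {"travel": [0, 0, -0.1], "angular": [0, 0, 0], "gripper": 255}, {"travel": [0, 0, -0.1], "angular": [0, 0, 0], "gripper": 255}, {"travel": [0, 0, -0.1], "angular": [0, 0, 0], "gripper": 255}, {"travel": [0, 0, -0.05], "angular": [0, 0, 0], "gripper": 255}, {"travel": [0, 0, 0], "angular": [0, 0, 0], "gripper": 255}, {"travel": [0, 0, 0], "angular": [0, 0, 0], "gripper": 255}, {"travel": [0, 0, 0], "angular": [0, 0, 0], "gripper": 255}, {"travel": [0, 0, 0], "angular": [0, 0, 0], "gripper": 255}])

```text
t: 26.7
eef_pos: [0.4484, -0.0481, 0.426]
tcp_rot: [3.141, -0.002, -2.993]
ft_force: [-0.5, -0.1, -0.8]
finger_gap: -0.004
grasp_force: 0.0
```

```bash
python3 - <<'E'
from h import *
o=env.get_obs(); print(o['t'],o['eef_pos'],o['ft_force'])
Y=.15;n=np.array([np.cos(Y),np.sin(Y),0]);l=np.array([-n[1],n[0],0]);H=np.array([.575,-.0281,.032])
for nm in('side','scene'):
    s=snap(nm); m=(cv2.cvtColor(s['pixels'],cv2.COLOR_RGB2GRAY)<55)
    for t in (0,.03,.06,.1):
        hp=lambda x,y,z:H+(x*np.cos(t)+z*np.sin(t))*n+y*l+(-x*np.sin(t)+z*np.cos(t))*np.array([0,0,1])
        B=proj(s,[hp(-.17,.04,0)])[0];T=proj(s,[hp(-.17,.04,.074)])[0]; print(nm,t,'front face bottom',B.round(1),'top',T.round(1))
    B=proj(s,[H-.17*n+.04*l])[0]; u=int(round(B[0])); print('col',u,cv2.cvtColor(s['pixels'],cv2.COLOR_RGB2GRAY)[int(B[1])-45:int(B[1])+12,u])
E
```

```text
26.7 [ 0.4484197  -0.04809342  0.4260355 ] [-0.4593242  -0.13994485 -0.79834176]
side 0 front face bottom [360.7 217.6] top [362.1 193.3]
side 0.03 front face bottom [360.7 215.9] top [361.4 191.4]
side 0.06 front face bottom [360.8 214.2] top [360.6 189.6]
side 0.1 front face bottom [360.7 212. ] top [359.6 187.2]
col 361 [212 210 210 210 211 211 210 121  39  39  40  38  39  38  39  39  38  39
  39  39  41  39  37  32  31  28  28  28  27  27  26  27  27  27  27  28
  27  26  26  26  26  28  27  28  26  28  26  80 141 154 155 155 154 157
 165 162 159]
scene 0 front face bottom [354.2 218.3] top [355.4 198.7]
scene 0.03 front face bottom [354.3 217. ] top [354.9 197.2]
scene 0.06 front face bottom [354.3 215.7] top [354.4 195.7]
scene 0.1 front face bottom [354.3 213.8] top [353.6 193.6]
col 354 [149 149 143 148 150 145 146 144 149 157 136  35  38 101 114 100  46  18
  17  21  18  31  27  27  29  14  15  23  17  20  12  10  22  15  11  13
  16  32   8  14  14  13  20   4   9  32  89 117 116 119 121 125 119 117
 118 118 107]
```

In the side view the hood's front face spans rows 195 to 218.5, which matches θ=0 (193.3 and 217.6 predicted). With the hard stop at the computed height, the hood is shut and the arm is clear.

```bash
python3 -c "
from plant import env
print(env.hand_in())"
```

```text
the job is handed in; nothing more can be done
None
```

The job is handed in at about 27 s of the 72 s limit, with no verdict returned: the carrier stands in the nest, window to the port and under 2 mm off centre when last seen; the hood was closed slowly and looks fully shut; no bystander was knowingly touched; the fingers pressed the closed hood briefly with about 41 N.

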